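Cull faulty busbar links and lock the kit pallet

ROBOT

A 7-joint arm with a two-finger parallel gripper is mounted at the origin on the work surface. World frame = base frame: x ahead of the robot, y to its left, z up, the work surface at z = 0. Lengths are in m, angles in rad, forces in N, time in s.
With the tool pointing down it reaches from about 0.425 to 0.825 m from the base axis. Payload 3.6 kg.
Tool frame: the origin (TCP) lies between the finger pads; the fingertips stand 11 mm ahead of it and the grasp point (between the pads) lies 8 mm behind it; z points along the fingers, y is the line along which they close (so a half turn about z gives the same grasp; the last joint's range is limited). The gripper opens to 85 mm and grips with 20 to 120 N. Pads are 22 mm wide; open, the fingers measure 114 mm over their backs; the gripper's body (76 mm by 85 mm) begins 54 mm behind the grasp point. The pads swing forward as they close: fully open they stand 13 mm farther back than shut.
Start: joints at [1.163, 0.615, -0.013, 1.423, 0.008, 1.103, -0.04], TCP at [0.242, -0.603, 0.242] pointing down, gripper open.
Joint ranges: [-3.12, 3.12], [-0.3, 2.06], [-1.34, 1.32], [0.26, 2.42], [-1.36, 4.5], [0.01, 1.98], [-2.84, 2.84]. Speed limits (rad/s): [2.79, 2.79, 3.14, 3.14, 3.14, 3.14, 3.14].

INTERFACE

Orientations are given as [roll, pitch, yaw] about the fixed x, y, z axes, in that order (R = Rz(yaw) Ry(pitch) Rx(roll)).
In Python, from station import r, fingers, inverse_kinematics, monitor, cams, job_done gives the robot as it stands. Calls block until the motion is done:
- r.move_to(position, orientation): joint-space move of the TCP to a pose.
- r.move_straight(position, frame=None, vel=0.15, threshold=None): straight line of the TCP; frame=None keeps the orientation; vel is the mean speed in m/s. With threshold (N) it stops when the force on the tool has changed by that much, and returns True; else False.
- r.move_joints(angles): joint-space move.
- fingers.command_gripper(opening, strength=None): opening from 0.0 (shut) to 1.0 (fully open); strength is the grip in N (None keeps the last); returns when the fingers have stopped.
- r.dwell(seconds).
- inverse_kinematics(position, orientation): joint angles nearest the present ones, or None.
- monitor.state(): the state.
- cams.grab_frame(name): name is "scene" or "top" or "wrist"; returns (picture, depth): 420x560x3 uint8, blue, green, red; 420x560 float32, m along the optical axis (not along the pixel's ray), 0 where there is no reading.
- cams.camera_info(name): a dict with "mtx" (3x3 intrinsics, pixels), "pose" (4x4, takes a point from camera to world coordinates); the wrist camera has in their place "T_tool_cam" (4x4, takes a point from camera to tool coordinates, whose origin is the TCP and whose axes are the flange's). Camera axes: x right, y up, looking along -z (the intrinsics and any distortion apply to the point x, -y, -z); pixel columns grow to the right and rows downward; lengths in m; the calibration is good to about 2 mm. A picture is of the moment at which its call begins: read the wrist's pose just before it. camera_info takes no time and is no camera call.
A pose or a line that the arm cannot do raises r.PlanningError and nothing moves.
- job_done(): hands the job in; it is judged then, once.
Trained networks look in the newest picture that a camera, given by its name, has taken for a name from the list of things; names that differ only in an ending like _2 or _b are one class to them, and where a whole thing is asked for, a point or a joint stands for the part that bears it (a point fixed in the world has none). Each returns a list of dicts, best first, with "confidence" (0 to 1); they miss things now and then, are a little off and sometimes report something else, mostly with a low value. They report only what shows in the picture. A call takes as long as a camera call. They do not tell look-alikes from the thing itself.
- cams.look_for(thing, camera): "pixel" ([row, column] in pixels, amid what is visible of it).
- cams.tip_of(thing, camera): "pixel" ([row, column] in pixels: a listed point, or the origin of a listed thing).
The state is a dict: "time": time; "joint_pos": joint angles; "joint_vel": joint speeds; "joint_torque": joint torques, N m; "tcp_pos": TCP position; "tcp_rot": TCP orientation; "force": force on the tool from outside, world axes, zero at the start; "wrist_torque": the same for the moment, N m; "finger_gap": opening from 0.0 (shut) to 1.0 (fully open); "gripper_force": force on a finger pad.
Only numpy, scipy, OpenCV 4.12 (cv2) and the standard library are available. Lean on these libraries where they do the work, as an engineer would, in place of code of your own. Each camera call takes 0.05 s, during which the arm holds its last target. There are 200 camera calls.

TASK

Make up the kit pallet: put the faulty busbar links (those cut short and those with an end bent up) into the scrap bin, and lay the two sound links that lie astray on the bench flat on the pallet's floor with the other sound, flat, full-length ones. Then take the mallet and knock both of the pallet's sprung lock pins down until they are fully home, each with a brisk blow of the mallet and never with the fingers, and put the mallet back to rest with its head in its tray. Do not shove the other things on the bench about.

Things in the scene. Friction and masses are not known exactly. Their poses are not given: they have to be found in the camera images.
- pallet: Fixed black plastic kit pallet; origin under its centre on the table. Axes: x and y along its sides, z up. Tray area 236 mm (x) by 262 mm (y); the links lie on its floor 12 mm above the table, inside a rim 6 mm high and 4 mm thick. A 60 mm lug on each y side carries a lock pin, at pallet x = 0, y = +160 mm (left) and -160 mm (right). The links lie roughly along the pallet's x (to within about 0.15 rad), in two rows of four places 56 mm apart, some places empty.
- pin_left (a joint): Left sprung lock pin: a steel mushroom pin in a round collar (28 mm across, top 26 mm above the table). Value in m: 0 fully up, 0.014 fully home, when its cap sits on the collar. A spring and a tight grip ring resist it with about 6 to 9 N; it stays where it is driven. It starts 0 to 3 mm down.
- pin_right (a joint): Right sprung lock pin, just like the left one.
- pin_left_top (a point): Centre of the flat top of the left pin's cap (22 mm across, 6 mm thick); about 46 mm above the table when up, 32 mm when home.
- pin_right_top (a point): Centre of the flat top of the right pin's cap, as the left.
- scrap_bin: Fixed grey open scrap bin, 170 mm (x) by 140 mm (y) by 55 mm high, walls 4 mm; origin under its centre on the table. It may stand left or right of the pallet.
- mallet_tray: Fixed shallow steel tool tray where the mallet lies, 200 mm (x) by 110 mm (y), floor 4 mm thick, rim top 14 mm above the table; origin under its centre on the table. It may stand left or right of the pallet, opposite the scrap bin.
- mallet_head (a point): Centre of the mallet's black rubber block head: 40 mm (x) by 46 mm (y) by 64 mm (z). At the start the mallet (about 0.35 kg) stands on the lower face of its head, z up, with the handle level. The lower and upper (z) faces are the striking faces.
- mallet_neck (a point): Place to grip on the mallet's wooden handle, 45 mm from the head's centre along the mallet's -x and 4 mm above it; axes as the head's. The handle is a bar 24 mm wide (y), 26 mm high (z), that runs level along -x, from 20 to 145 mm from the head's centre.
- good1_mid (a point): A sound busbar link: flat bare metal bar 76 by 22 by 8 mm with two bolt holes; this point is its centre, x along its length, z up through its thickness. May be absent.
- good2_mid (a point): A sound busbar link: flat bare metal bar 76 by 22 by 8 mm with two bolt holes; this point is its centre, x along its length, z up through its thickness. May be absent.
- good3_mid (a point): A sound busbar link: flat bare metal bar 76 by 22 by 8 mm with two bolt holes; this point is its centre, x along its length, z up through its thickness. May be absent.
- stray1_mid (a point): A sound busbar link, same as the good ones (76 by 22 by 8 mm), that lies flat on the bench off the pallet at the start; this point is its centre, x along its length, z up through its thickness.
- stray2_mid (a point): A sound busbar link, same as the good ones (76 by 22 by 8 mm), that lies flat on the bench off the pallet at the start; this point is its centre, x along its length, z up through its thickness.
- short1_mid (a point): A faulty link cut too short: flat bar 46 by 22 by 8 mm; this point is its centre, x along its length, z up through its thickness. May be absent.
- short2_mid (a point): A faulty link cut too short: flat bar 46 by 22 by 8 mm; this point is its centre, x along its length, z up through its thickness. May be absent.
- short3_mid (a point): A faulty link cut too short: flat bar 46 by 22 by 8 mm; this point is its centre, x along its length, z up through its thickness. May be absent.
- bent1_mid (a point): A faulty, bent link: bar 22 mm wide, 8 mm thick, with a flat part 44 mm long and the other end (36 mm, at +x) turned up by 40 degrees, so its end stands about 30 mm above its underside; this point is the centre of the flat part, x along its length, z up through its thickness. May be absent.
- bent2_mid (a point): A faulty, bent link: bar 22 mm wide, 8 mm thick, with a flat part 44 mm long and the other end (36 mm, at +x) turned up by 40 degrees, so its end stands about 30 mm above its underside; this point is the centre of the flat part, x along its length, z up through its thickness. May be absent.
- jar: Bystander: clear jar with a white lid, 48 mm across, 65 mm high; origin under it on the table at its middle.
- tape: Bystander: roll of yellow tape lying flat, 60 mm across, 19 mm high; origin under it on the table at its middle.
- driver: Bystander: screwdriver 170 mm long lying down; origin under it on the table.
- terminal: Bystander: orange terminal block 45 by 30 by 26 mm; origin under it on the table at its middle.
- bracket: Bystander: upright steel L bracket 50 by 45 by 56 mm; origin under it on the table at its middle.
Things that resemble listed ones, but are neither listed nor needed, are in the scene too. What is shaped like the part that bears good3_mid but blue or brown is not meant.

How it is judged:
On the way, in this order (a step that is already met when the one before it is completed fails the run):
1. every faulty link lies released in the scrap bin and every sound link released on the pallet (x of short1_mid in the frame of scrap_bin between -0.082 and 0.082 m and y of short1_mid in the frame of scrap_bin between -0.067 and 0.067 m and z of short1_mid in the frame of scrap_bin between 0 and 0.055 m and x of short2_mid in the frame of scrap_bin between -0.082 and 0.082 m and y of short2_mid in the frame of scrap_bin between -0.067 and 0.067 m and z of short2_mid in the frame of scrap_bin between 0 and 0.055 m and x of short3_mid in the frame of scrap_bin between -0.082 and 0.082 m and y of short3_mid in the frame of scrap_bin between -0.067 and 0.067 m and z of short3_mid in the frame of scrap_bin between 0 and 0.055 m and x of bent1_mid in the frame of scrap_bin between -0.082 and 0.082 m and y of bent1_mid in the frame of scrap_bin between -0.067 and 0.067 m and z of bent1_mid in the frame of scrap_bin between 0 and 0.055 m and x of bent2_mid in the frame of scrap_bin between -0.082 and 0.082 m and y of bent2_mid in the frame of scrap_bin between -0.067 and 0.067 m and z of bent2_mid in the frame of scrap_bin between 0 and 0.055 m and linear speed of each of short1, short2, short3, bent1, bent2 below 0.03 m/s and contact force between the fingers and short1 below 0.1 N and contact force between the fingers and short2 below 0.1 N and contact force between the fingers and short3 below 0.1 N and contact force between the fingers and bent1 below 0.1 N and contact force between the fingers and bent2 below 0.1 N and x of good1_mid in the frame of pallet between -0.116 and 0.116 m and y of good1_mid in the frame of pallet between -0.129 and 0.129 m and z of good1_mid in the frame of pallet between 0.01 and 0.021 m and x of good2_mid in the frame of pallet between -0.116 and 0.116 m and y of good2_mid in the frame of pallet between -0.129 and 0.129 m and z of good2_mid in the frame of pallet between 0.01 and 0.021 m and x of good3_mid in the frame of pallet between -0.116 and 0.116 m and y of good3_mid in the frame of pallet between -0.129 and 0.129 m and z of good3_mid in the frame of pallet between 0.01 and 0.021 m and x of stray1_mid in the frame of pallet between -0.116 and 0.116 m and y of stray1_mid in the frame of pallet between -0.129 and 0.129 m and z of stray1_mid in the frame of pallet between 0.01 and 0.021 m and x of stray2_mid in the frame of pallet between -0.116 and 0.116 m and y of stray2_mid in the frame of pallet between -0.129 and 0.129 m and z of stray2_mid in the frame of pallet between 0.01 and 0.021 m and contact force between the fingers and good1 below 0.1 N and contact force between the fingers and good2 below 0.1 N and contact force between the fingers and good3 below 0.1 N and contact force between the fingers and stray1 below 0.1 N and contact force between the fingers and stray2 below 0.1 N), for 0.2 s.
2. a lock pin moves down briskly (over 0.03 m/s) under the mallet (((contact force between mallet and pin_left above 2 N and velocity of joint pin_left above 0.03 m/s) or (contact force between mallet and pin_right above 2 N and velocity of joint pin_right above 0.03 m/s))).
3. with one lock pin fully home, the other moves down briskly under the mallet (((value of joint pin_left above 0.0125 m and (contact force between mallet and pin_right above 2 N and velocity of joint pin_right above 0.03 m/s)) or (value of joint pin_right above 0.0125 m and (contact force between mallet and pin_left above 2 N and velocity of joint pin_left above 0.03 m/s)))).
At the end, for the whole second after the job is handed in: Faulty links at rest inside the scrap bin below its rim; sound links on the pallet floor inside the rim; both pins within 1.5 mm of home; mallet released, at rest, head centre within 85 mm (x) and 38 mm (y) of the tray's centre and under 50 mm high (all of step 1 and value of joint each of pin_left, pin_right above 0.0125 m and x of mallet_head in the frame of mallet_tray between -0.085 and 0.085 m and y of mallet_head in the frame of mallet_tray between -0.038 and 0.038 m and z of mallet_head in the frame of mallet_tray between 0 and 0.05 m and linear speed of mallet below 0.02 m/s and contact force between the fingers and mallet below 0.1 N); the robot touches nothing.
It fails at once if a lock pin is pushed by the robot itself (contact force between any of the fingers, the arm and pin_left above 1.5 N or contact force between any of the fingers, the arm and pin_right above 1.5 N).
It fails at once if a bystander is moved more than 4 cm (distance of any of jar, tape, driver, terminal, bracket from where it was at the start of the episode above 0.04 m).
Of good1, good2, good3 only 1 to 3 are there at a start; the rules pass over those that are not, and their reading is None.
Of short1, short2, short3, bent1, bent2 only 3 to 5 are there at a start; the rules pass over those that are not, and their reading is None.
At some moment in a run one of short1, short2, short3, bent1, bent2 may be knocked a few centimetres aside while the robot is not near it.
Once in a run the grip may slacken for a moment while it holds something.
It also fails if it takes over 210 s, if anything falls off the work surface, if the arm or the gripper's body presses on something with over 40 N, if the wrist force passes 120 N, or if a joint passes its speed limit or range.

## Working session

There is one attempt and no reset: what is moved stays moved. The work goes in short steps, each a Python script; the robot and the scene stay as the last script left them, time stands still between calls to the robot, and variables do not carry over. Pictures are saved under pics/ and viewed, at most 14 in all, crops included, and the job is handed in when it is done.

```bash
ls; mkdir -p pics; cat > h.py <<'E'
import numpy as np,cv2
from scipy.spatial.transform import Rotation as R
from station import r,fingers,inverse_kinematics,monitor,cams,job_done
def cam(name):
    """pose read just before grab; returns img, depth, K, T(cam->world)"""
    s=monitor.state(); i=cams.camera_info(name)
    if 'pose' in i: T=np.array(i['pose'])
    else:
        B=np.eye(4); B[:3,:3]=rot(s['tcp_rot']); B[:3,3]=s['tcp_pos']; T=B@np.array(i['T_tool_cam'])
    im,d=cams.grab_frame(name); return im,d,np.array(i['mtx']),T
def rot(q):
    q=np.array(q,float)
    return q if q.shape==(3,3) else R.from_euler('xyz',q).as_matrix() if q.size==3 else R.from_quat(q).as_matrix()
def cloud(d,K,T):
    v,u=np.indices(d.shape); 
    P=np.stack([(u-K[0,2])/K[0,0]*d,-(v-K[1,2])/K[1,1]*d,-d],-1)
    W=P@T[:3,:3].T+T[:3,3]; W[d==0]=np.nan; return W
def pix(P,K,T):
    c=(np.asarray(P)-T[:3,3])@T[:3,:3]; return np.stack([K[1,2]-K[1,1]*c[...,1]/-c[...,2],K[0,2]+K[0,0]*c[...,0]/-c[...,2]],-1)
E
python3 - <<'E'
from h import *
s=monitor.state(); print({k:np.round(v,3) for k,v in s.items()})
for n in ('scene','top'):
    im,d,K,T=cam(n); print(n,cams.camera_info(n)); cv2.imwrite(f'pics/{n}0.png',im); np.savez(f'{n}0.npz',im=im,d=d,K=K,T=T)
print(cams.camera_info('wrist'))
E
```

```text
pics
{'time': np.float64(0.0), 'joint_pos': array([ 1.163,  0.616, -0.013,  1.425,  0.008,  1.103, -0.04 ]), 'joint_vel': array([ 0.   ,  0.   ,  0.   ,  0.001,  0.001, -0.001,  0.   ]), 'joint_torque': array([-0.0000e+00, -4.6921e+01,  2.5900e-01, -1.7103e+01,  1.0000e-02,
        1.0000e-02,  0.0000e+00]), 'tcp_pos': array([ 0.242, -0.603,  0.241]), 'tcp_rot': array([-3.139,  0.   ,  0.382]), 'force': array([ 0.187, -0.13 ,  0.049]), 'wrist_torque': array([ 0.034, -0.006, -0.006]), 'gripper_force': np.float64(0.0), 'finger_gap': np.float64(1.0)}
scene {'mtx': array([[392.89082051,   0.        , 280.51446421],
       [  0.        , 392.89082051, 209.93941915],
       [  0.        ,   0.        ,   1.        ]]), 'pose': array([[-7.68851310e-02, -6.68974530e-01,  7.39298151e-01,
         1.08918051e+00],
       [ 9.97039776e-01, -5.11389999e-02,  5.74150569e-02,
         4.74605258e-02],
       [-6.02242671e-04,  7.41524026e-01,  6.70926044e-01,
         6.63536094e-01],
       [ 0.00000000e+00,  0.00000000e+00,  0.00000000e+00,
         1.00000000e+00]])}
top {'mtx': array([[414.711
[... 212 characters left out ...]
    [-0.99959988, -0.01430701, -0.02440066, -0.01629643],
       [-0.02568269,  0.0975974 ,  0.99489454,  1.02222967],
       [ 0.        ,  0.        ,  0.        ,  1.        ]])}
{'mtx': array([[312.23693185,   0.        , 279.70829217],
       [  0.        , 312.23693185, 205.89732168],
       [  0.        ,   0.        ,   1.        ]]), 'T_tool_cam': array([[ 8.63518866e-05,  9.51280773e-01,  3.08325938e-01,
         7.90420860e-02],
       [ 9.99999968e-01, -8.96642380e-06, -2.52402694e-04,
        -3.19356121e-04],
       [-2.37341248e-04,  3.08325950e-01, -9.51280743e-01,
        -1.31004147e-01],
       [ 0.00000000e+00,  0.00000000e+00,  0.00000000e+00,
         1.00000000e+00]])}
```

View pics/top0.png

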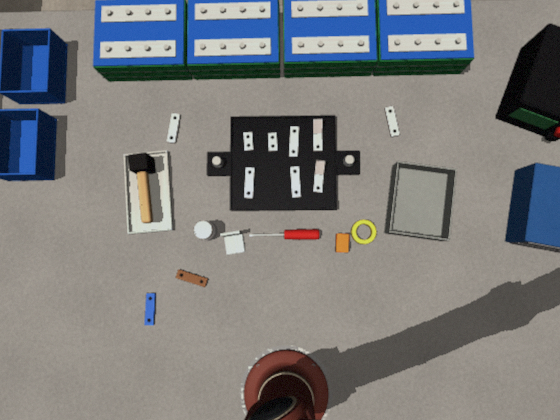

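View pics/scene0.png

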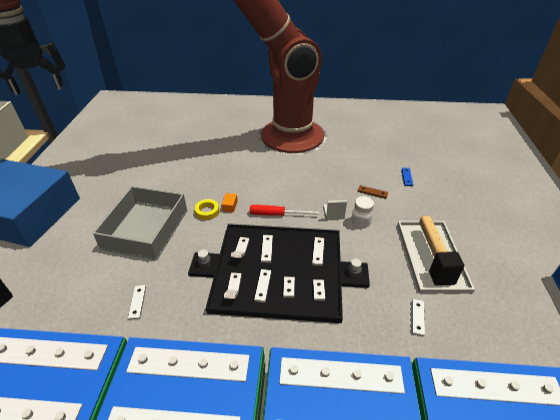

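The top view shows:
- **Pallet:** centre (164,284).
- **Shorts:** (141,248) and (141,272).
- **Bent:** (135,318) and (176,320).
- **Sound:** (141,294), (182,249) and (182,295).
- **Strays (bare metal):** (128,174) and (122,392).
- **Look-alikes, not meant:** brown at (278,192), blue at (308,150). The bars on the blue crates have four bolts, so they aren't links.
- **Fixtures:** mallet tray left (193,148), bin right (202,420), pins (161,216) and (159,349).

Next I'll measure these in world coordinates.

```bash
cat >> h.py <<'E'
def blobs(im,W,mask,amin=25):
    n,L,st,c=cv2.connectedComponentsWithStats(mask.astype(np.uint8),connectivity=4); o=[]
    for i in range(1,n):
        if st[i,4]<amin: continue
        P=W[L==i]; P=P[~np.isnan(P[:,0])]
        if len(P)<10: continue
        (cx,cy),(a,b),t=cv2.minAreaRect(P[:,:2].astype(np.float32)*1000)
        if a<b: a,b,t=b,a,t+90
        o.append(dict(px=c[i][::-1].round(),c=np.array([cx,cy])/1000,L=a,W=b,yaw=np.deg2rad((t+90)%180-90),z=np.nanmedian(P[:,2]),zmax=np.nanpercentile(P[:,2],98)))
    return o
E
python3 - <<'E'
from h import *
f=np.load('top0.npz'); im,d,K,T=[f[k] for k in ('im','d','K','T')]
W=cloud(d,K,T); hsv=cv2.cvtColor(im,cv2.COLOR_BGR2HSV)
print('table z',W[300,300],W[250,100],W[130,440], im[128,174],im[150,100],im[141,294])
m=(hsv[...,1]<60)&(hsv[...,2]>165)&(W[...,0]<0.72)
for b in blobs(im,W,m): print(b['px'],b['c'].round(3),round(b['L']),round(b['W']),b['yaw'].round(2),b['z'].round(3),b['zmax'].round(3))
dark=(hsv[...,2]<50); dark[:, :120]=0; dark[:100]=0;dark[215:]=0; dark[:,490:]=0
print('dark')
for b in blobs(im,W,dark,60): print(b['px'],b['c'].round(4),round(b['L']),round(b['W']),b['yaw'].round(3),b['z'].round(3),b['zmax'].round(3))
hi=(W[...,2]>0.042)&(W[...,0]<.72); hi[:, :120]=0;hi[215:]=0;hi[:100]=0
print('bin/high')
for b in blobs(im,W,hi,20): print(b['px'],b['c'].round(4),round(b['L']),round(b['W']),b['yaw'].round(3),b['z'].round(3),b['zmax'].round(3))
for n in ('pin_left_top','pin_right_top','mallet_head','mallet_neck','scrap_bin','mallet_tray','pallet'):
    for q in cams.tip_of(n,'top')[:2]:
        p=np.round(q['pixel']).astype(int); print(n,q['pixel'],round(q['confidence'],2),W[p[0],p[1]].round(4))
E
```

```text
table z [ 0.21524165 -0.03747225 -0.00217701] [0.34203215 0.45580981 0.0016447 ] [ 0.6315872  -0.39531309 -0.00324388] [213 216 210] [135 141 148] [211 218 208]
[121. 392.] [ 0.656 -0.275] 76 26 0.17 0.007 0.01
[127. 172.] [0.649 0.278] 77 23 -0.16 0.008 0.011
[134. 317.] [ 0.617 -0.086] 70 20 0.0 0.021 0.042
[141. 293.] [ 0.606 -0.027] 74 21 -0.06 0.019 0.023
[141. 247.] [0.608 0.086] 45 21 0.06 0.019 0.023
[141. 272.] [0.604 0.026] 44 20 -0.01 0.02 0.023
[201. 148.] [0.488 0.341] 205 118 0.08 0.005 0.017
[159. 349.] [ 0.551 -0.16 ] 17 15 -1.54 0.043 0.046
[160. 216.] [0.553 0.161] 17 17 1.53 0.044 0.048
[176. 319.] [ 0.513 -0.086] 70 21 -0.1 0.021 0.043
[181. 295.] [ 0.504 -0.029] 75 21 0.05 0.019 0.023
[182. 248.] [0.504 0.084] 76 21 -0.05 0.019 0.023
[229. 202.] [0.383 0.193] 53 41 -1.03 0.065 0.068
[233. 229.] [0.381 0.127] 43 10 -1.43 0.055 0.058
[235. 265.] [0.375 0.044] 84 7 1.56 0.014 0.018
[244. 234.] [0.352 0.124] 47 45 -1.43 0.006 0.01
[350. 303.] [ 0.098 -0.042] 26 7 1.13 -0.0 0.003
[393. 242.] [-0.001  0.105] 24 7 -0.01 -0.001 0.003
dark
[164. 282.] [ 0.5528 -0.0016] 37
[... 274 characters left out ...]
20 19 0.778 0.045 0.048
[182. 425.] [ 0.4707 -0.329 ] 141 130 1.424 0.052 0.057
[190. 540.] [ 0.4637 -0.5877] 121 71 -0.159 0.088 0.092
pin_left_top [160.6, 216.2] 0.64 [0.552  0.1603 0.0432]
pin_right_top [159.5, 354.1] 0.49 [ 0.5554 -0.1758  0.0125]
mallet_head [164.8, 141.5] 0.56 [0.5402 0.3316 0.0665]
mallet_neck [182.5, 143.1] 0.74 [0.502  0.3335 0.0523]
mallet_neck [122.1, 392.8] 0.59 [ 0.651  -0.2762  0.008 ]
scrap_bin [204.9, 418.0] 0.93 [ 4.428e-01 -3.312e-01  1.000e-04]
scrap_bin [183.1, 142.0] 0.74 [0.4999 0.3364 0.0509]
mallet_tray [191.9, 151.1] 0.65 [0.4851 0.3309 0.0023]
mallet_tray [234.0, 360.0] 0.49 [ 0.3736 -0.1877 -0.0037]
pallet [161.6, 279.8] 0.87 [0.5541 0.0068 0.01  ]
```

```bash
cat >> h.py <<'E'
PAL=np.array([0.553,0.0])
def links(im,W,reg=None):
    """bare-metal bars near the pallet/bench; kind by height and length"""
    hsv=cv2.cvtColor(im,cv2.COLOR_BGR2HSV)
    if reg is None: reg=(W[...,0]>.42)&(W[...,0]<.72)&(abs(W[...,1])<.31)
    m=(hsv[...,1]<60)&(hsv[...,2]>150)&reg&(W[...,2]<.06)
    out=[]
    for b in blobs(im,W,m,40):
        if b['W']<15 or b['L']<35 or b['L']>90: continue
        b['kind']='bent' if b['zmax']-b['z']>.012 else 'short' if b['L']<60 else 'full'
        if b['kind']=='bent':
            a=np.array([np.cos(b['yaw']),np.sin(b['yaw'])]); Q=W[...,:2]-b['c']
            s=Q@a; t=Q@np.array([-a[1],a[0]]); near=(abs(s)<.05)&(abs(t)<.014)&(W[...,2]>.03)
            sg=np.sign(np.nanmedian(s[near])); b['up']=sg; b['grip']=b['c']-sg*.014*a
        else: b['grip']=b['c']
        out.append(b)
    return out
def show(ls):
    for b in ls: print(b['kind'],b['px'],b['grip'].round(3),round(b['L']),round(b['W']),b['yaw'].round(2),b.get('up'))
def best(p,yaw):
    """down pose with the half-turn that keeps joint 7 nearest mid/current"""
    q0=np.array(monitor.state()['joint_pos']); c=[]
    for y in (yaw,yaw+np.pi,yaw-np.pi):
        o=[np.pi,0,y]; q=inverse_kinematics(list(p),o)
        if q is not None: c.append((np.abs(np.array(q)-q0).max(),abs(q[6]),o))
    if not c: raise RuntimeError(f'no ik {p} {yaw}')
    return min(c,key=lambda e:e[0])[2]
def pick(p,yaw,z,zt=.13,op=.45,grip=60):
    o=best([*p,zt],yaw); r.move_to([*p,zt],o); fingers.command_gripper(op)
    hit=r.move_straight([*p,z],vel=.15,threshold=12)
    fingers.command_gripper(0,grip); g=monitor.state(); 
    r.move_straight([*p,zt],vel=.2); s=monitor.state()
    print('pick',np.round(p,3),'hit',hit,'z',g['tcp_pos'][2].round(4),'gap',round(float(g['finger_gap']),3),round(float(s['finger_gap']),3),'F',round(float(s['gripper_force']),1),'t',round(s['time'],1))
    return s['finger_gap']>.12
E
python3 - <<'E'
from h import *
f=np.load('top0.npz'); im,d,K,T=[f[k] for k in ('im','d','K','T')]
W=cloud(d,K,T); show(links(im,W))
m=np.zeros(d.shape,bool); m[155:250,380:462]=1; m&=(W[...,2]>.045)&(W[...,2]<.065)
for b in blobs(im,W,m): print('bin',b['c'],b['L'],b['W'],b['yaw'])
for p,y in (([.443,-.331,.13],0),([.443,-.331,.05],0),([.656,-.275,.013],.17),([.649,.278,.013],-.16),([.6,.08,.026],0),([.5,.34,.03],.1),([.508,.161,.1],0),([.51,-.16,.1],0)):
    for yy in (y,y+np.pi): 
        q=inverse_kinematics(p,[np.pi,0,yy]); print(p,yy,None if q is None else np.round(q,2))
E
```

```text
full [109. 361.] [ 0.681 -0.197] 77 70 -0.01 None
short [102. 304.] [ 0.71  -0.053] 36 20 -1.16 None
full [108. 313.] [ 0.699 -0.077] 73 43 1.55 None
full [106. 259.] [0.7   0.063] 79 40 1.57 None
full [107. 231.] [0.699 0.129] 80 41 1.55 None
short [103. 182.] [0.713 0.252] 59 15 -1.5 None
full [123. 346.] [ 0.654 -0.159] 73 23 -0.19 None
full [137. 352.] [ 0.627 -0.179] 83 78 -0.03 None
bent [134. 317.] [ 0.602 -0.085] 72 21 -0.0 1.0
full [141. 293.] [ 0.605 -0.027] 75 21 -0.06 None
short [141. 248.] [0.608 0.086] 45 21 0.07 None
short [142. 272.] [0.605 0.026] 46 20 -0.01 None
bent [176. 318.] [ 0.499 -0.085] 70 21 -0.1 1.0
full [181. 295.] [ 0.504 -0.029] 76 21 0.05 None
full [182. 249.] [0.504 0.084] 76 21 -0.05 None
full [185. 404.] [ 0.488 -0.296] 90 27 -0.02 None
bin [ 0.4500639  -0.32564304] 170.86026000976562 141.1572723388672 -0.15460835234595063
[0.443, -0.331, 0.13] 0 [ 0.56  0.6   0.06  1.84 -0.05  0.7  -0.92]
[0.443, -0.331, 0.13] 3.141592653589793 [ 1.02  0.69 -0.68  1.82  0.57  0.83  1.63]
[0.443, -0.331, 0.05] 0 [ 0.57  0.73  0.06  1.89 -0.07  0.53 -0.9 ]
[0.443, -0
[... 272 characters left out ...]
 0.12  1.43 -0.14  0.77 -2.06]
[0.649, 0.278, 0.013] 2.981592653589793 [-0.16  1.01 -0.56  1.41  0.62  0.89  0.52]
[0.6, 0.08, 0.026] 0 [-0.22  0.82  0.09  1.75 -0.11  0.58 -1.64]
[0.6, 0.08, 0.026] 3.141592653589793 [ 0.22  0.92 -0.67  1.73  0.78  0.78  0.73]
[0.5, 0.34, 0.03] 0.1 [-0.67  0.81  0.05  1.75 -0.07  0.59 -2.04]
[0.5, 0.34, 0.03] 3.241592653589793 [-0.23  0.92 -0.7   1.73  0.79  0.8   0.35]
[0.508, 0.161, 0.1] 0 [-0.32  0.63 -0.04  1.91  0.04  0.6  -1.96]
[0.508, 0.161, 0.1] 3.141592653589793 [ 0.03  0.7  -0.6   1.9   0.58  0.72  0.67]
[0.51, -0.16, 0.1] 0 [ 0.24  0.63  0.03  1.91 -0.03  0.6  -1.28]
[0.51, -0.16, 0.1] 3.141592653589793 [ 0.66  0.71 -0.63  1.9   0.61  0.74  1.25]
```

```bash
cat >> h.py <<'E'
def best(p,yaw): return [np.pi,0,(yaw+np.pi/2)%np.pi-np.pi/2]
BIN=np.array([.449,-.327]); BY=-.155
def inbin(dx,dy): return BIN+[dx*np.cos(BY)-dy*np.sin(BY),dx*np.sin(BY)+dy*np.cos(BY)]
def drop(p,yaw,z,zt=.13,op=.45):
    r.move_to([*p,zt],best(p,yaw)); g=monitor.state()['finger_gap']
    r.move_straight([*p,z],vel=.2,threshold=15); fingers.command_gripper(op); r.move_straight([*p,zt],vel=.25)
    print('drop, gap before',round(float(g),3),'t',round(monitor.state()['time'],1)); return g>.12
def scan():
    im,d,K,T=cam('top'); W=cloud(d,K,T)
    hsv=cv2.cvtColor(im,cv2.COLOR_BGR2HSV)
    pal=(abs(W[...,0]-PAL[0])<.112)&(abs(W[...,1]-PAL[1])<.125)
    out=abs(abs(W[...,1])-.275)<.05; out&=(W[...,0]>.6)&(W[...,0]<.7)
    v=hsv[...,2]>165
    return im,W,links(im,W,(pal|out)&v)
E
python3 - <<'E'
from h import *
r.move_to([*BIN,.2],[np.pi,0,0])
im,W,L=scan(); show(L)
b=[b for b in L if b['kind']=='bent'][-1]
if pick(b['grip'],b['yaw'],.026): drop(inbin(-.015,.03),BY,.055)
im,d,K,T=cam('top'); cv2.imwrite('pics/t1.png',cv2.resize(im[90:260,190:470],None,fx=2.5,fy=2.5))
E
```

```text
full [121. 392.] [ 0.656 -0.275] 75 26 0.19 None
full [127. 172.] [0.649 0.279] 76 25 -0.17 None
bent [134. 317.] [ 0.602 -0.085] 72 21 0.0 1.0
full [141. 293.] [ 0.606 -0.027] 74 21 -0.06 None
short [141. 248.] [0.607 0.086] 44 21 0.07 None
short [142. 272.] [0.604 0.026] 44 20 0.0 None
bent [176. 318.] [ 0.5   -0.085] 71 21 -0.1 1.0
full [181. 295.] [ 0.504 -0.029] 75 21 0.05 None
full [182. 248.] [0.504 0.084] 75 21 -0.06 None
pick [ 0.5   -0.085] hit False z 0.0273 gap 0.225 0.225 F 58.8 t 5.2
drop, gap before 0.228 t 7.3
```

View pics/t1.png

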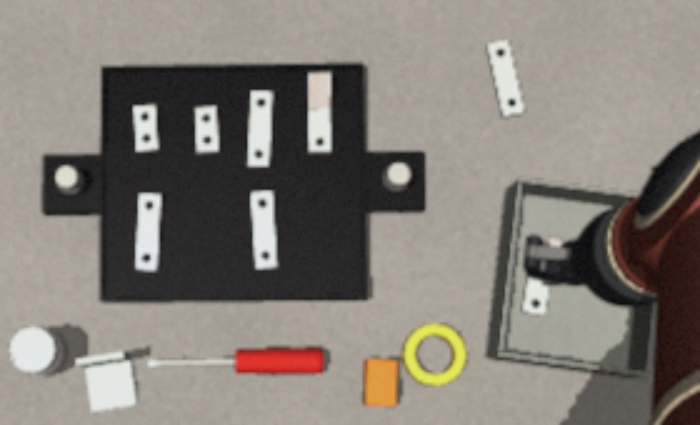

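One bent link is in the bin at crop (535,280), and nothing else has moved. I'll carry on with the other faulty links, rescanning before each pick.

```bash
python3 - <<'E'
from h import *
spots=[(-.045,-.02),(.03,-.03),(-.015,-.03)]
n=0
for k in range(5):
    im,W,L=scan(); F=[b for b in L if b['kind']!='full']
    if not F: break
    F.sort(key=lambda b:(b['kind']=='bent',b['c'][1])); b=F[0]; show([b])
    if pick(b['grip'],b['yaw'],.026):
        if not drop(inbin(*spots[min(n,2)]),BY,.058): print('LOST'); break
        n+=1
    else: break
r.move_to([.47,-.2,.3],[np.pi,0,0])
im,W,L=scan(); show(L)
m=(W[...,1]<-.23)&(W[...,1]>-.42)
f=cam('top'); cv2.imwrite('pics/t2.png',cv2.resize(f[0][90:260,130:470],(800,400)))
E
```

```text
short [111. 378.] [ 0.682 -0.241] 36 30 0.1 None
pick [ 0.682 -0.241] hit False z 0.0263 gap -0.001 0.001 F 0.0 t 10.6
bent [134. 317.] [ 0.602 -0.087] 72 23 0.0 1.0
full [141. 293.] [ 0.605 -0.028] 75 22 -0.06 None
short [141. 248.] [0.607 0.086] 44 22 0.03 None
short [141. 272.] [0.605 0.025] 45 22 0.01 None
full [181. 295.] [ 0.504 -0.03 ] 76 23 0.04 None
full [182. 249.] [0.504 0.084] 75 22 -0.05 None
```

View pics/t2.png

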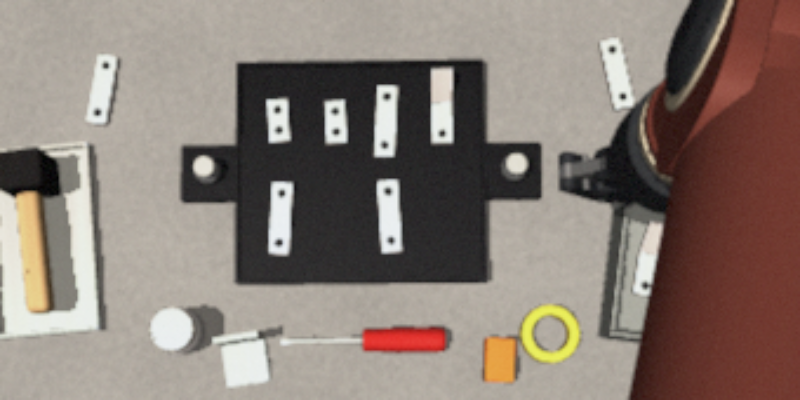

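The first try was a false blob on bare bench at (111,378); it gripped nothing and nothing moved. From now on I'll only take faulty links inside the pallet.

```bash
sed -i "s/v=hsv\[...,2\]>165/v=hsv[...,2]>np.where(pal,165,190)/" h.py; python3 - <<'E'
from h import *
spots=[(-.045,-.02),(.03,-.03),(-.015,-.03)]
n=0
for k in range(4):
    im,W,L=scan(); F=[b for b in L if b['kind']!='full' and abs(b['c'][1])<.125 and b['z']>.015]
    if not F: break
    F.sort(key=lambda b:(b['kind']=='bent',b['c'][1])); b=F[0]; show([b])
    if pick(b['grip'],b['yaw'],.026):
        if not drop(inbin(*spots[min(n,2)]),BY,.058): print('LOST'); break
        n+=1
    else: break
r.move_to([.60,0.06,.3],[np.pi,0,0])
im,W,L=scan(); show(L)
cv2.imwrite('pics/t3.png',cv2.resize(im[90:260,130:470],(800,400)))
E
```

```text
short [142. 272.] [0.605 0.026] 45 22 0.07 None
pick [0.605 0.026] hit False z 0.0276 gap 0.226 0.224 F 58.6 t 15.3
drop, gap before 0.222 t 18.1
short [141. 248.] [0.608 0.086] 45 21 0.06 None
pick [0.608 0.086] hit False z 0.0276 gap 0.229 0.221 F 58.7 t 21.9
drop, gap before 0.225 t 24.9
bent [134. 317.] [ 0.602 -0.085] 72 21 -0.0 1.0
pick [ 0.602 -0.085] hit False z 0.0276 gap 0.222 0.227 F 58.8 t 28.1
drop, gap before 0.224 t 30.6
full [120. 392.] [ 0.659 -0.277] 82 33 0.2 None
short [144. 293.] [ 0.596 -0.027] 57 22 -0.02 None
full [181. 295.] [ 0.504 -0.03 ] 76 23 0.05 None
```

View pics/t3.png

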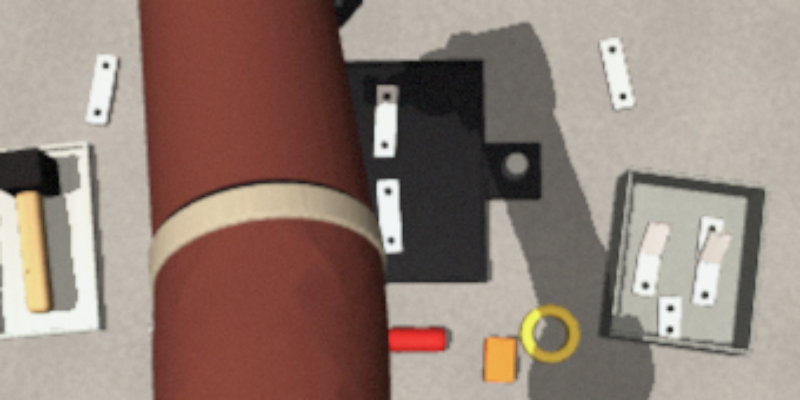

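All four faulty links are in the bin at crop (650,260), (710,230), (705,280) and (670,318). Now the two strays.

```bash
python3 - <<'E'
from h import *
for g,y,t in (((.656,-.275),.18,(.604,-.086)),((.649,.278),-.165,(.604,.08))):
    if pick(g,y,.0135):
        r.move_to([*t,.13],best(t,0)); gp=monitor.state()['finger_gap']; print('gap',gp)
        r.move_straight([*t,.028],vel=.15,threshold=12); r.dwell(.2); fingers.command_gripper(.45); r.move_straight([*t,.15],vel=.25)
    else: print('FAIL'); break
r.move_to([.45,.25,.3],[np.pi,0,0])
im,W,L=scan(); show(L); print(monitor.state()['time'])
for b in L: print(b['z'],b['zmax'])
cv2.imwrite('pics/t4.png',cv2.resize(im[90:260,130:470],(800,400)))
E
```

```text
pick [ 0.656 -0.275] hit False z 0.0155 gap 0.228 0.226 F 58.8 t 36.1
gap 0.22466232645985268
pick [0.649 0.278] hit False z 0.0154 gap 0.228 0.222 F 58.8 t 42.3
gap 0.2272793526307562
full [141. 293.] [ 0.605 -0.027] 76 21 -0.06 None
full [142. 318.] [ 0.601 -0.088] 76 20 -0.02 None
full [143. 249.] [0.6   0.083] 74 21 -0.0 None
full [178. 295.] [ 0.509 -0.03 ] 65 21 0.09 None
46.0667
0.019061693446332018 0.023098092661552775
0.019116399175885812 0.02265855144465371
0.01943886782506299 0.023061824935853223
0.019222378284681874 0.022575412725791208
```

View pics/t4.png

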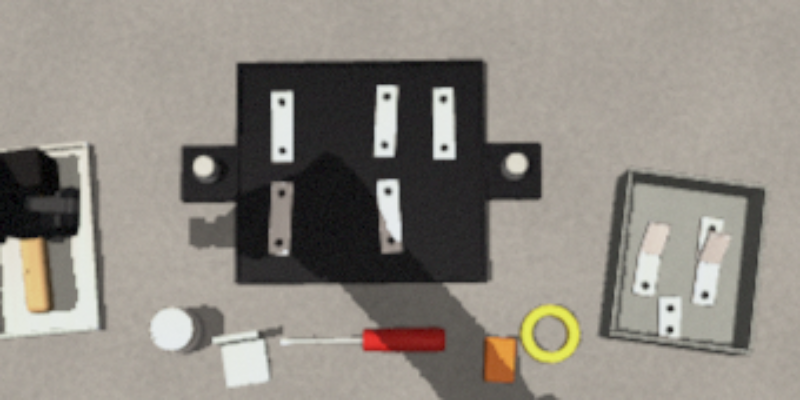

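Step 1 is met: five sound links lie flat on the pallet (top z about 19-20 mm) and the bin holds the four faulty ones. Next I take the mallet: lift it, hold it over the left pin with the handle swung away from the jar, and check it.

```bash
cat >> h.py <<'E'
PIN={'L':np.array([.5535,.1605]),'R':np.array([.552,-.1595])}
YAW={'L':.5,'R':-.3}
def over(k): return PIN[k]-.045*np.array([np.cos(YAW[k]),np.sin(YAW[k])])
E
python3 - <<'E'
from h import *
y=.115; p=np.array([.5491,.3419])-.045*np.array([np.cos(y),np.sin(y)]); print(p)
r.move_to([*p,.16],[np.pi,0,y]); fingers.command_gripper(.65)
print('hit',r.move_straight([*p,.031],vel=.15,threshold=12)); fingers.command_gripper(0,120)
s=monitor.state(); print('grasp',s['tcp_pos'].round(4),s['finger_gap']); open('zg.txt','w').write(str(float(s['tcp_pos'][2])))
r.move_straight([*p,.17],vel=.15)
s=monitor.state(); print(s['finger_gap'],s['gripper_force'],s['force'].round(2),s['wrist_torque'].round(3))
r.move_to([*over('L'),.12],[np.pi,0,YAW['L']]); s=monitor.state(); print(s['tcp_pos'],s['finger_gap'],s['time'])
im,d,K,T=cam('scene'); W=cloud(d,K,T)
m=(im.max(2)<60)&(W[...,2]>.06)&(abs(W[...,0]-.5535)<.08)&(abs(W[...,1]-.16)<.08)
P=W[m]; print('head', P.min(0),P.max(0),np.median(P,0))
cv2.imwrite('pics/s5.png',cv2.resize(im[130:310,240:480],(800,600)))
E
```

```text
[0.50439723 0.3367364 ]
hit False
grasp [0.5049 0.3373 0.0323] 0.260910617425197
0.2660604123359362 117.25523114204407 [ 0.17  0.5  -3.9 ] [0.07  0.1   0.021]
[0.51439672 0.1409182  0.1200314 ] 0.2582242925243334 50.4167
head [0.47359748 0.08001592 0.0928761 ] [0.5815907  0.20054768 0.51210034] [0.53911532 0.13435452 0.32454904]
```

View pics/s5.png

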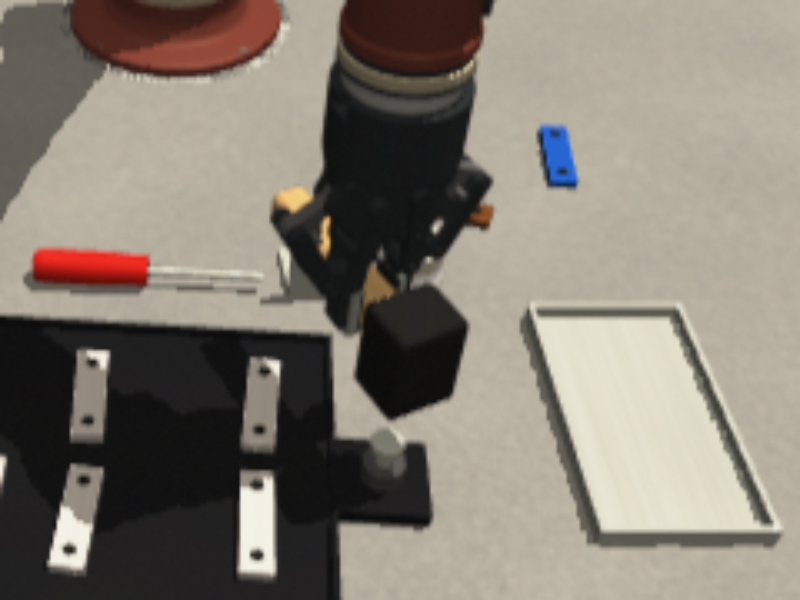

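The head sits upright above the left pin, at crop (410,350) with the pin at (385,450), and the handle is clear of the jar. Striking.

```bash
cat >> h.py <<'E'
def strike(k,zt,vel=.35,thr=50):
    p=over(k); h=r.move_straight([*p,zt],vel=vel,threshold=thr); s=monitor.state()
    print('blow',h,'bottom z',round(s['tcp_pos'][2]-.0283,4),'F',s['force'].round(1),'gap',round(float(s['finger_gap']),3),'t',round(s['time'],1))
E
python3 - <<'E'
from h import *
strike('L',.0585); p=over('L')
h=r.move_straight([*p,.054],vel=.02,threshold=20); s=monitor.state(); print('press',h,s['tcp_pos']-[0,0,.0283],s['force'].round(1))
r.move_straight([*p,.14],vel=.2); s=monitor.state(); print(s['force'].round(2),s['wrist_torque'].round(3),s['finger_gap'])
r.move_to([*over('R'),.12],[np.pi,0,YAW['R']])
im,d,K,T=cam('top'); W=cloud(d,K,T)
for k,c in PIN.items():
    m=(np.hypot(W[...,0]-c[0],W[...,1]-c[1])<.007); print(k,m.sum(),np.nanmedian(W[m][:,2]))
im,d,K,T=cam('scene'); cv2.imwrite('pics/s6.png',cv2.resize(im[150:330,160:400],(800,600)))
E
```

```text
blow False bottom z 0.0297 F [-0.3  1.  -2.8] gap 0.264 t 50.8
press False [0.5146295  0.14013269 0.02684499] [-1.3  1.7  2.3]
[-0.17  0.36 -3.68] [-0.067  0.132 -0.042] 0.2646587243280131
L 25 0.03132946795876412
R 0 nan
  return np.nanmean(a, axis, out=out, keepdims=keepdims)
```

View pics/s6.png

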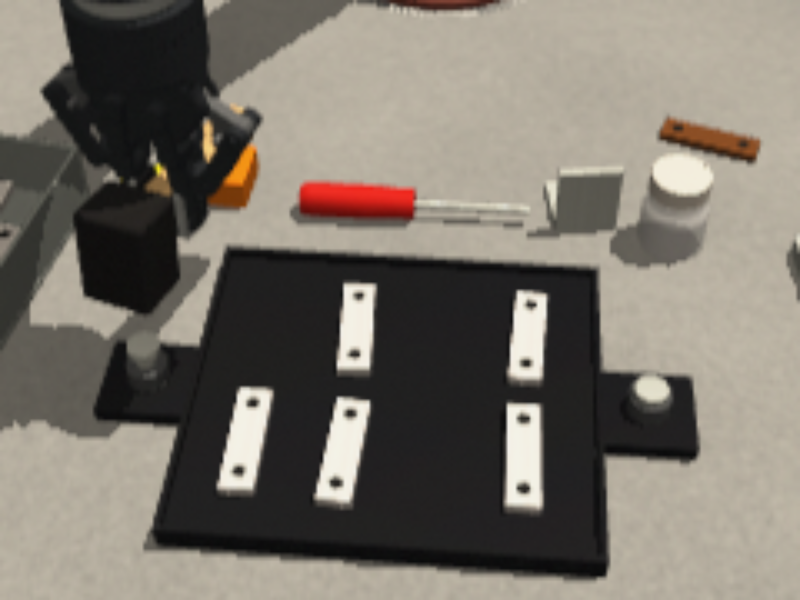

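The left pin now reads 31.3 mm, against about 44.5 mm before, and home is 32 mm, so it looks home. The mallet seems to have pivoted slightly in the grip, so I'll aim the right blow deeper and then measure both pins.

```bash
python3 - <<'E'
from h import *
def pins():
    for n in ('top','scene'):
        F=[cam(n) for _ in range(4)]; d=np.median([f[1] for f in F],0); W=cloud(d,F[0][2],F[0][3])
        for k,c in PIN.items():
            m=(np.hypot(W[...,0]-c[0],W[...,1]-c[1])<.008)&(W[...,2]<.05); print(n,k,m.sum(),np.nanmedian(W[m][:,2]) if m.any() else None)
        m=(abs(W[...,0]-.605)<.02)&(abs(W[...,1]+.027)<.006); print(n,'link ref(20mm)',np.nanmedian(W[m][:,2]))
pins()
strike('R',.0545); p=over('R')
h=r.move_straight([*p,.051],vel=.02,threshold=20); s=monitor.state(); print('press',h,s['tcp_pos']-[0,0,.0283],s['force'].round(1))
r.move_straight([*p,.14],vel=.2)
o=[.47,0,.25]; r.move_to(o,[np.pi,0,0]); s=monitor.state(); print(s['finger_gap'])
r.move_to([.42,.35,.25],[np.pi,0,.1]); pins(); print(monitor.state()['time'])
im,d,K,T=cam('scene'); cv2.imwrite('pics/s7.png',im[110:330,160:500])
E
```

```text
top L 35 0.03139271739079197
top R 0 None
top link ref(20mm) 0.019262255301506936
scene L 36 0.03207590760529461
scene R 59 0.042840081808230956
scene link ref(20mm) 0.019708405174864385
blow False bottom z 0.0258 F [ 1.  -0.4 -3.2] gap 0.26 t 53.7
press False [ 0.50921856 -0.14622018  0.02343582] [-0.3 -0.2 -2.5]
0.2676919517146818
top L 32 0.03155370012677189
top R 34 0.031280975322269255
top link ref(20mm) 0.019038719333859255
scene L 38 0.032114073687698697
scene R 32 0.03166272796932457
scene link ref(20mm) 0.01994701277329608
57.1
```

View pics/s7.png

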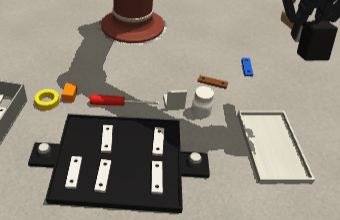

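Both pins are home (scene camera: L 32.1 mm, R 31.7 mm). The mallet goes back to its tray.

```bash
python3 - <<'E'
from h import *
im,d,K,T=cam('top')
y=.1; p=np.array([.495,.337])
r.move_to([*p,.16],[np.pi,0,y])
r.move_straight([*p,.07],vel=.15)
h=r.move_straight([*p,.032],vel=.04,threshold=6); s=monitor.state(); print(h,s['tcp_pos'],s['finger_gap'],s['force'])
fingers.command_gripper(.6); r.dwell(.3); r.move_straight([*p,.18],vel=.12)
r.move_to([.50,.12,.35],[np.pi,0,0]); r.dwell(.5)
im,d,K,T=cam('top'); W=cloud(d,K,T)
hsv=cv2.cvtColor(im,cv2.COLOR_BGR2HSV)
m=(hsv[...,2]<60)&(W[...,2]>.03)&(W[...,1]>.27)&(W[...,1]<.42)&(W[...,2]<.1)&(W[...,0]<.65)
for b in blobs(im,W,m): print('head',b['c'],b['L'],b['W'],b['yaw'],b['z'],b['zmax'])
t=(hsv[...,1]<60)&(hsv[...,2]>165)&(W[...,1]>.25)&(W[...,1]<.45)&(W[...,0]>.35)&(W[...,0]<.63)
for b in blobs(im,W,t,200): print('tray',b['c'],b['L'],b['W'],b['yaw'],b['z'])
s=monitor.state(); print(s['time'])
a,_,_,_=cam('scene'); v=np.hstack([cv2.resize(im[90:260,110:310],(400,340)),cv2.resize(a[170:340,320:520],(400,340))]); cv2.imwrite('pics/e8.png',v)
E
```

```text
False [0.49524951 0.33717347 0.03226374] 0.2613285957663116 [-0.20513208  0.35848507 -4.04985873]
tray [0.48478986 0.4274888 ] 267.56903076171875 48.326271057128906 0.015183423106517217 -9.788772346408514e-05
63.2833
```

View pics/e8.png

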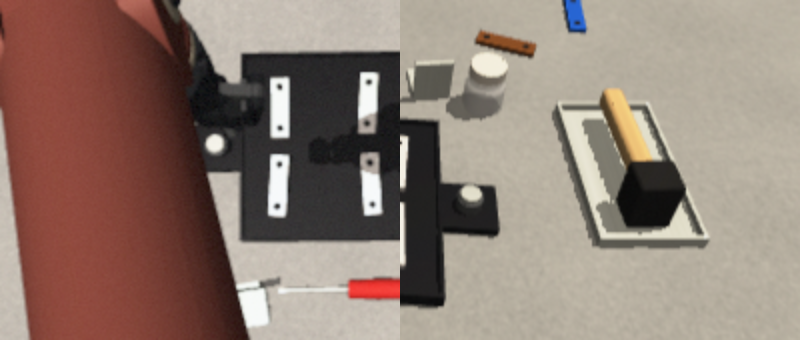

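The mallet stands upright and released in the tray, head at (650,195) in the right half. One last unobstructed check of the mallet, bin and pallet before I hand in.

```bash
python3 - <<'E'
from h import *
r.move_to([.45,-.12,.4],[np.pi,0,0]); r.dwell(.3)
im,d,K,T=cam('top'); W=cloud(d,K,T); hsv=cv2.cvtColor(im,cv2.COLOR_BGR2HSV)
m=(hsv[...,2]<60)&(W[...,2]>.03)&(W[...,1]>.27)&(W[...,1]<.42)&(W[...,2]<.1)&(W[...,0]<.65)
for b in blobs(im,W,m): print('head',b['c'].round(3),b['L'],b['W'],b['zmax'])
f=np.load('top0.npz'); 
rim=(W[...,2]>.008)&(W[...,2]<.022)&(W[...,1]>.26)&(W[...,1]<.43)&(W[...,0]>.37)&(W[...,0]<.62)
P=W[rim][:,:2].astype(np.float32); print('tray',cv2.minAreaRect(P*1000))
a,ds,Ks,Ts=cam('scene'); cv2.imwrite('pics/e9.png',np.hstack([cv2.resize(im[90:260,120:470],(400,195)),cv2.resize(a[150:345,80:480],(400,195))]))
E
```

```text
head [0.546 0.34 ] 42.80559158325195 39.361114501953125 0.07073221829808729
tray ((486.8706970214844, 337.64923095703125), (200.9032440185547, 111.54146575927734), 4.4319047927856445)
```

View pics/e9.png

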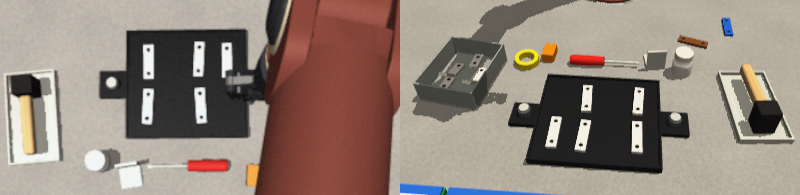

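The head is 59 mm (x) and about 2 mm (y) from the tray centre. The five sound links are flat on the pallet, the faulty ones are in the bin, and both pins are down. Handing in.

```bash
python3 -c "
from h import *
print(job_done(), monitor.state()['time'])"
```

```text
the job is handed in; nothing more can be done
the job is handed in; nothing more can be done
```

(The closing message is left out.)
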